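# Put the votive candles away and close the chest

## Robot

A 7-joint arm with a two-finger parallel gripper is mounted at the origin on the work surface. World frame = base frame: x ahead of the robot, y to its left, z up, the work surface at z = 0. Lengths are in m, angles in rad, forces in N, time in s.
With the tool pointing down it reaches from about 0.4 to 0.875 m from the base axis. Payload 19.3 kg.
Tool frame: the origin (TCP) lies at the very end of the fingers, on their centre line; the grasp point (between the pads) lies 19 mm behind it; z points along the fingers, y is the line along which they close (so a half turn about z gives the same grasp; the last joint's range is limited). The gripper opens to 85 mm and grips with 20 to 120 N. Pads are 22 mm wide; open, the fingers measure 114 mm over their backs; the gripper's body (76 mm by 85 mm) begins 54 mm behind the grasp point. The pads swing forward as they close: fully open they stand 13 mm farther back than shut.
Start: joints at [1.033, 0.521, -0.036, 1.599, 0.021, 1.021, -0.113], TCP at [0.282, -0.558, 0.231] pointing down, gripper open.
Joint ranges: [-2.91, 2.91], [-0.3, 2.13], [-1.5, 1.42], [0.17, 2.43], [-1.26, 4.41], [0.16, 1.93], [-2.52, 2.52]. Speed limits (rad/s): [1.89, 1.89, 2.39, 2.39, 3.01, 3.01, 3.01].

## Interface

Orientations are given as [roll, pitch, yaw] about the fixed x, y, z axes, in that order (R = Rz(yaw) Ry(pitch) Rx(roll)).
In Python, from workcell import observe, grab_frame, job_done gives the robot as it stands.
- The arm moves only by the tool move_arm, never from a script. Its argument "plan" is a list that holds one entry, the list of rows, each a list of 7 numbers: the shift along the tool's x, y, z each as a share of 0.02 m, from -1 to 1, then the turn, a rotation vector about the tool's x, y, z each as a share of 6 degrees, from -1 to 1, then the opening, from -1 (shut) to 1 (fully open). A call has exactly 10 rows; each row shifts and turns the commanded pose from where the row before left it, along the tool's axes as they then stand; what a row does not reach is not made up. A row lasts 1/10 s, in which the tool goes at most 50 mm and 8.59 degrees, less where a joint would pass 70% of its speed; a pose out of reach is approached as far as the arm can. A call with a number of a shift or a turn outside -1 to 1 is refused whole. A call with a gripper value outside its range is refused whole. The fingers move at their own pace and stop on an object; "grip_force" is the grip in N (left out, the last holds). Time passes only in rows, so rows that do not move let the fingers close, or fill a call up. It gives the time, the measured TCP pose, the force, the opening and the grip force at its end, in the units of the state.
- observe(): the state, without advancing time (a new reading comes with each control period).
- grab_frame(name): name is "side" or "top" or "wrist"; returns a dict with "color" (400x640x3 uint8, red, green, blue), "intrinsics" (3x3 intrinsics, pixels), "position" and "orientation" of the camera in the world; the wrist camera has in their place "tool_from_camera" (4x4, takes a point from camera to tool coordinates, whose origin is the TCP and whose axes are the flange's). Camera axes: x right, y down, z forward; pixel columns grow to the right and rows downward; lengths in m; the calibration is good to about 2 mm. A picture is of the moment at which its call begins: read the wrist's pose just before it. There is no depth.
- job_done(): hands the job in; it is judged then, once.
The state is a dict: "clock": time; "qpos": joint angles; "qd": joint speeds; "joint_efforts": joint torques, N m; "position": TCP position; "tool_rot": TCP orientation; "force": force on the tool from outside, world axes, zero at the start; "moment": the same for the moment, N m; "grip_width": finger opening in m; "finger_force": force on a finger pad.
Only numpy, scipy, OpenCV 4.12 (cv2) and the standard library are available. Lean on these libraries where they do the work, as an engineer would, in place of code of your own. Each camera call takes 0.05 s, during which the arm holds its last target. There are 200 camera calls.

## Task

Dinner is over: stand the two small votive candle glasses upright in the open wooden chest, one on each of the two bare felt discs, setting them down rather than dropping them. Then shut the chest's lid gently and fully, without slamming it. Leave the short pillar candle that is already in the chest, and everything else on the table, where it is.

Things in the scene. Friction and masses are not known exactly. Their poses are not given: they have to be found in the camera images.
- votive_a: one of two identical small straight-sided clear votive glasses, two-thirds filled with white wax with a short wick: 56 mm outside diameter (52 at the foot), 65 mm high, wall 3 mm, about 0.16 kg. Origin: centre of its underside; z is its axis. It starts upright on the table.
- votive_b: the other votive glass, identical to the first. Origin: centre of its underside; z is its axis. It starts upright on the table.
- chest: open-topped wooden chest fixed to the table, 150 mm deep (its x), 330 wide (its y), 85 high; walls and floor 8 mm thick. Origin: centre of its underside; -x faces the robot, the lid is hinged on the +x rim. Inside, three places in a row along y, 95 mm apart, the middle one at its centre: two bare felt discs and a pillar candle.
- felt_a: flat grey felt disc, 64 mm across and 1 mm thick, stuck to the chest's inner floor; one of the two bare places. Origin: centre of its underside, on the inner floor.
- felt_b: the other bare felt disc on the chest's inner floor, identical. Origin: centre of its underside, on the inner floor.
- lid (a joint): hinge angle of the lid in rad: 0 shut flat on the chest, 1.57 upright, 1.9 fully open. Starts at 1.5 to 1.8; a stiff, damped hinge holds it where it is left. A flat board 9 mm thick, 330 mm wide, about 150 mm from hinge to free edge, with a brass knob on its outer face at mid width near the free edge (when open it points away from the robot).
- lid_hinge (a point): middle of the lid's hinge line, on the chest's far (+x) upper rim; the hinge line runs along the chest's y.
- lid_handle (a point): the grip point of the small brass knob on the lid, 35 mm off the lid's outer face; it moves with the lid.
- pillar: short thick white pillar candle, 62 mm diameter, 62 mm high, already standing in the chest on the third place. Origin: centre of its underside. Leave it.
- tumbler: empty stemless round-bellied water glass, 80 mm across, 105 mm high, standing on the table. Origin: centre of its underside. Leave it.
- stem_holder: glass tealight holder on a thin stem with a 74 mm round foot and a 60 mm cup, 135 mm high, standing on the table. Origin: centre of its underside. Leave it.
- spoon: steel spoon with a wooden handle, lying on the table beyond the chest. Leave it.
Not all that is in view belongs to the job. What is shaped like the votive_b but black, blue or orange is not meant.

How it is judged:
On the way:
1. both votive glasses stand upright and released on the bare felt discs, one on each, while the lid is still open (((horizontal distance between votive_a and felt_a below 0.025 m and horizontal distance between votive_b and felt_b below 0.025 m) or (horizontal distance between votive_a and felt_b below 0.025 m and horizontal distance between votive_b and felt_a below 0.025 m)) and z of votive_a in the frame of chest between 0.003 and 0.014 m and angle between each of votive_a, votive_b's own z axis and vertical below 0.1 rad and contact force between the fingers and votive_a below 0.1 N and linear speed of each of votive_a, votive_b below 0.03 m/s and z of votive_b in the frame of chest between 0.003 and 0.014 m and contact force between the fingers and votive_b below 0.1 N and value of joint lid above 0.8 rad), for 0.2 s.
At the end, for the whole second after the job is handed in: Both votive glasses stand upright (within 0.1 rad) and still on the chest's inner floor, one on each bare felt disc (centres within 25 mm), released, and the lid is shut (below 0.05 rad) (((horizontal distance between votive_a and felt_a below 0.025 m and horizontal distance between votive_b and felt_b below 0.025 m) or (horizontal distance between votive_a and felt_b below 0.025 m and horizontal distance between votive_b and felt_a below 0.025 m)) and z of votive_a in the frame of chest between 0.003 and 0.014 m and angle between each of votive_a, votive_b's own z axis and vertical below 0.1 rad and contact force between the fingers and votive_a below 0.1 N and linear speed of each of votive_a, votive_b below 0.03 m/s and z of votive_b in the frame of chest between 0.003 and 0.014 m and contact force between the fingers and votive_b below 0.1 N and value of joint lid below 0.05 rad); the robot touches nothing.
It fails at once if a votive glass falls or is thrown (faster than 0.7 m/s while not held) ((linear speed of votive_a above 0.7 m/s and contact force between the fingers and votive_a below 0.1 N) or (linear speed of votive_b above 0.7 m/s and contact force between the fingers and votive_b below 0.1 N)).
It fails at once if a votive glass is tipped over (more than 0.8 rad) (angle between any of votive_a, votive_b's own z axis and vertical above 0.8 rad).
It fails at once if the lid is slammed shut (closing faster than 2.5 rad/s over its last 0.3 rad) (velocity of joint lid below -2.5 rad/s and value of joint lid below 0.3 rad).
It fails at once if the pillar candle, tumbler, stemmed holder or spoon is moved more than 30 mm or knocked over (distance of any of pillar, tumbler, stem_holder, spoon from where it was at the start of the episode above 0.03 m or angle between any of pillar, tumbler, stem_holder's own z axis and vertical above 0.35 rad).
It also fails if it takes over 72 s, if anything falls off the work surface, if the arm or the gripper's body presses on something with over 40 N, if the wrist force passes 120 N, or if a joint passes its speed limit or range.

## Working session

There is one attempt and no reset: what is moved stays moved. The work goes in short steps, Python scripts to look and compute and a tool call to move; the robot and the scene stay as the last step left them, time stands still between calls to the robot, and variables do not carry over. Pictures are saved under pics/ and viewed, at most 10 in all, crops included, and the job is handed in when it is done.

Besides the shell and the picture viewer there is one more tool, called after "Request:" by a JSON object that holds its "fn" and its "kwargs", one argument or row to a line. move_arm: Moves the arm, as the interface text tells. Shift numbers are shares of 0.02 m and turn numbers shares of 6 degrees, none past 1 either way. Its arguments: {"type":"object","properties":{"plan":{"type":"array"},"grip_force":{"type":"number"}},"required":["plan"]}

```bash
mkdir -p pics
cat > h.py <<'E'
import numpy as np, cv2, json
from scipy.spatial.transform import Rotation as R
from workcell import observe, grab_frame, job_done
def save(n, f):
    g=grab_frame(n); cv2.imwrite(f'pics/{f}.png', g['color'][:,:,::-1])
    return g
E
python3 - <<'E'
from h import *
s=observe(); print({k:np.round(v,3) for k,v in s.items()})
for n in ('side','top'):
    g=save(n,n+'0'); print(n,g['intrinsics'],g['position'],g['orientation'])
g=grab_frame('wrist'); print(g['tool_from_camera'])
E
```

```text
{'clock': np.float64(0.0), 'qpos': array([ 1.033,  0.522, -0.036,  1.6  ,  0.021,  1.021, -0.113]), 'qd': array([-0.   , -0.001, -0.   ,  0.001, -0.   , -0.001, -0.001]), 'joint_efforts': array([-2.0000e-03, -9.2710e+01,  1.9790e+00, -3.6994e+01,  1.8000e-02,
        8.0000e-03, -0.0000e+00]), 'position': array([ 0.282, -0.558,  0.231]), 'tool_rot': array([-3.14 ,  0.   ,  0.468]), 'force': array([-0.278, -0.938,  0.002]), 'moment': array([ 0.049, -0.   , -0.043]), 'finger_force': np.float64(0.0), 'grip_width': np.float64(0.085)}
side [[457.76884098   0.         320.69390175]
 [  0.         457.76884098 199.66754287]
 [  0.           0.           1.        ]] [-0.22010992  0.68744263  0.87688478] [-2.19385817 -0.01005943 -2.30703247]
top [[436.98913622   0.         317.33215814]
 [  0.         436.98913622 196.85795356]
 [  0.           0.           1.        ]] [ 0.36164534 -0.05109613  1.29329809] [-2.99140364  0.01341402 -1.57200516]
[[ 9.41754868e-04 -9.46292474e-01 -3.23310479e-01  8.26465327e-02]
 [ 9.99998777e-01  4.87418488e-04  1.48622856e-03 -5.37812517e-04]
 [-1.24881940e-03 -3.23311483e-01  9.46291776e-01 -1.43033305e-01]
 [ 0.00000000e+00  0.00000000e+00  0.00000000e+00  1.00000000e+00]]
```

View pics/side0.png

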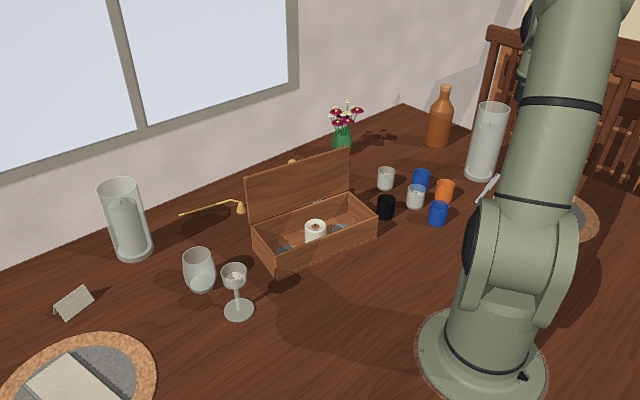

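View pics/top0.png

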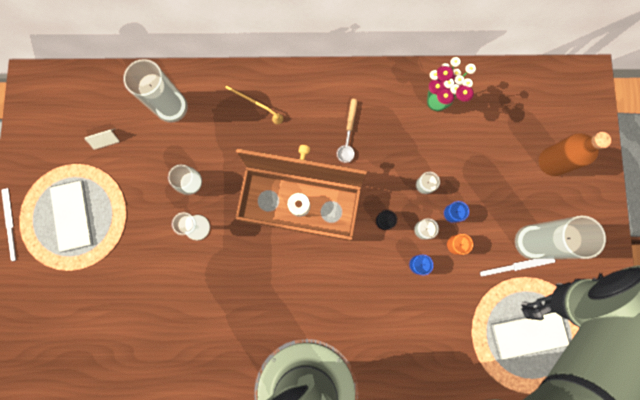

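The side view shows two white votives at (386,178) and (416,196). In the top view they are at (428,183) and (427,229), the pillar is mid-chest at (298,203), the felts are at (268,200) and (331,211), and the knob is at (303,152). I'll zoom in for accurate pixels.

Run:
```python
import cv2
a=cv2.imread('pics/top0.png')[135:285,228:478]
b=cv2.imread('pics/side0.png')[135:285,235:485]
a=cv2.resize(a,None,fx=3.2,fy=3.2,interpolation=cv2.INTER_CUBIC)
b=cv2.resize(b,None,fx=3.2,fy=3.2,interpolation=cv2.INTER_CUBIC)
cv2.imwrite('pics/ztop.png',a);cv2.imwrite('pics/zside.png',b)
```

```text
(no output)
```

View pics/ztop.png

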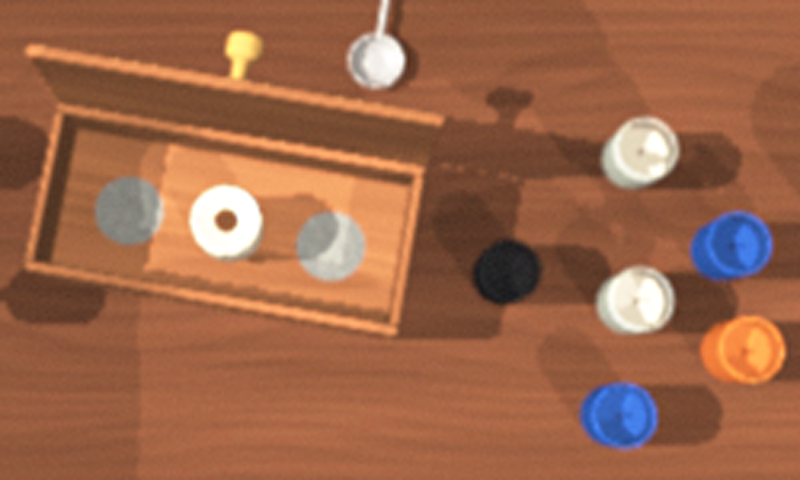

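View pics/zside.png

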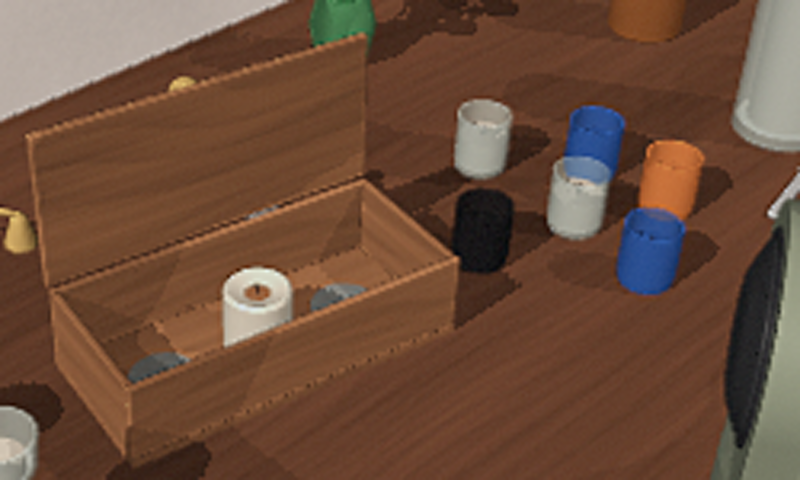

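Pixels in the ×3.2 crops, votive rim centres: far glass (645,149) top and (484,114) side; near glass (640,297) top and (580,172) side. Now I'll triangulate these along with the chest points.

```bash
cat >> h.py <<'E'
TOP=dict(K=np.array([[436.98913622,0,317.33215814],[0,436.98913622,196.85795356],[0,0,1]]),p=np.array([0.36164534,-0.05109613,1.29329809]),R=R.from_euler('xyz',[-2.99140364,0.01341402,-1.57200516]).as_matrix())
SIDE=dict(K=np.array([[457.76884098,0,320.69390175],[0,457.76884098,199.66754287],[0,0,1]]),p=np.array([-0.22010992,0.68744263,0.87688478]),R=R.from_euler('xyz',[-2.19385817,-0.01005943,-2.30703247]).as_matrix())
def ray(c,uv):
    d=c['R']@np.linalg.solve(c['K'],[uv[0],uv[1],1]); return d/np.linalg.norm(d)
def tri(c1,u1,c2,u2):
    d1,d2=ray(c1,u1),ray(c2,u2)
    s=np.linalg.lstsq(np.c_[d1,-d2],c2['p']-c1['p'],rcond=None)[0]
    a,b=c1['p']+s[0]*d1,c2['p']+s[1]*d2
    return (a+b)/2,np.linalg.norm(a-b)
def onz(c,u,z):
    d=ray(c,u); return c['p']+d*(z-c['p'][2])/d[2]
E
python3 - <<'E'
from h import *
T=lambda p:np.array(p)/3.2+[228,135]-.34
S=lambda p:np.array(p)/3.2+[235,135]-.34
np.set_printoptions(precision=4,suppress=True)
for n,t,s in [('vFar',(645,149),(484,114)),('vNear',(640,297),(580,172)),('pillarTop',(226,221),(257,289)),('black',(508,268),(484,205)),('blue1',(738,240),(597,122)),('blue2',(623,412),(652,225)),('orange',(748,345),(674,157)),
 ('feltL',(129,210),(160,368)),('feltR',(331,246),(341,298)),
 ('NR',(394,333),(457,259)),('NL',(28,267),(128,388)),('FL',(60,108),(53,290)),('FR',(422,173),(363,182)),('knob',(243,44),(182,83)),('lidL',(28,50),(30,135)),('lidR',(443,122),(365,38))]:
    p,e=tri(TOP,T(t),SIDE,S(s)); print(n,p,round(e,4),'r',round(np.hypot(*p[:2]),3))
for z in(.065,):
  for t in [(645,149),(640,297)]: print(onz(TOP,T(t),z))
print('pil',onz(TOP,T((226,221)),.071));print([onz(TOP,T(t),.009) for t in[(129,210),(331,246)]])
print('rim',[onz(TOP,T(t),.085) for t in[(394,333),(28,267),(60,108),(422,173)]])
E
```

```text
vFar [ 0.5915 -0.3534  0.0657] 0.0001 r 0.689
vNear [ 0.4593 -0.3447  0.0641] 0.0014 r 0.574
pillarTop [0.528  0.0194 0.0685] 0.0012 r 0.528
black [ 0.4848 -0.23    0.0646] 0.0021 r 0.537
blue1 [ 0.5087 -0.4343  0.0616] 0.0038 r 0.669
blue2 [ 0.3596 -0.3264  0.063 ] 0.0014 r 0.486
orange [ 0.416  -0.4384  0.0623] 0.0046 r 0.604
feltL [0.5466 0.1132 0.0186] 0.0049 r 0.558
feltR [ 0.5127 -0.0732  0.0173] 0.0042 r 0.518
NR [ 0.4275 -0.1272  0.0851] 0.0002 r 0.446
NL [0.4866 0.1914 0.0846] 0.003 r 0.523
FL [0.6267 0.1657 0.0858] 0.0008 r 0.648
FR [ 0.5686 -0.1527  0.0828] 0.0027 r 0.589
knob [ 0.6502 -0.0013  0.2151] 0.0023 r 0.65
lidL [0.6398 0.1646 0.2368] 0.0006 r 0.661
lidR [ 0.5823 -0.1577  0.2315] 0.0002 r 0.603
[ 0.5916 -0.3537  0.065 ]
[ 0.4597 -0.3441  0.065 ]
pil [0.5272 0.0189 0.071 ]
[array([0.5462, 0.1127, 0.009 ]), array([ 0.512 , -0.0747,  0.009 ])]
rim [array([ 0.4276, -0.1271,  0.085 ]), array([0.4855, 0.1902, 0.085 ]), array([0.6266, 0.1656, 0.085 ]), array([ 0.5672, -0.1534,  0.085 ])]
```

Everything checks out: the rims sit at z≈0.065, the chest rim at 0.085, and the pillar is at the chest centre (0.527,0.019). Chest yaw is about -10°, the felts are at (0.545,0.113) and (0.511,-0.0745), and the lid angle is about 1.66. I'll turn the tool to yaw 90° so that tool x = world y and tool y = world x, moving toward the near glass as I do.

Request:
{"fn": "move_arm", "kwargs": {
  "plan": [
    [[1, 0, 0, 0, 0, -1, 1], [1, 0, 0, 0, 0, -1, 1], [1, 0, 0, 0, 0, -1, 1], [1, 0, 0, 0, 0, -1, 1], [1, 0, 0, 0, 0, -1, 1], [1, 0, 0, 0, 0, -1, 1], [1, 0, 0, 0, 0, -1, 1], [1, 0, 0, 0, 0, -1, 1], [1, 0, 0, 0, 0, -1, 1], [1, 0, 0, 0, 0, -1, 1]]
  ],
  "grip_force": 30
}}

```text
clock: 1.15
position: [0.3949, -0.4027, 0.2311]
tool_rot: [-3.141, -0.0, 1.519]
force: [0.2, -0.6, 0.1]
grip_width: 0.0857
finger_force: 0.0
```

Request:
{"fn": "move_arm", "kwargs": {
  "plan": [
    [[0.5, 0.6, 0, 0, 0, -0.5, 1], [0.6, 0.65, 0, 0, 0, 0, 1], [0.6, 0.65, 0, 0, 0, 0, 1], [0.6, 0.65, 0, 0, 0, 0, 1], [0.6, 0.65, 0.5, 0, 0, 0, 1], [0, 0, 1, 0, 0, 0, 1], [0, 0, 1, 0, 0, 0, 1], [0, 0, 1, 0, 0, 0, 1], [0, 0, 1, 0, 0, 0, 1], [0, 0, 0, 0, 0, 0, 1]]
  ]
}}

```text
clock: 2.15
position: [0.4587, -0.346, 0.139]
tool_rot: [-3.139, -0.002, 1.567]
force: [-1.1, 0.2, 1.1]
grip_width: 0.0856
finger_force: 0.0
```

Run:
```python
from h import *
s=observe(); g=save('wrist','w1'); print(s['position'],s['tool_rot'],s['force'])
# predicted pixel of near votive rim centre
M=R.from_euler('xyz',s['tool_rot']).as_matrix(); C=g['tool_from_camera']
for p in ([.4595,-.3443,.065],[.5915,-.3535,.065]):
    c=np.linalg.inv(C)@np.r_[M.T@(np.array(p)-s['position']),1]; u=g['intrinsics']@c[:3]; print(u[:2]/u[2])
```

```text
[ 0.45871835 -0.34597906  0.13895762] [-3.13850188e+00 -2.19467395e-03  1.56676992e+00] [-1.10253123  0.18431832  1.11771186]
[323.95333114 214.75604509]
[504.65633819 226.18701375]
```

View pics/w1.png

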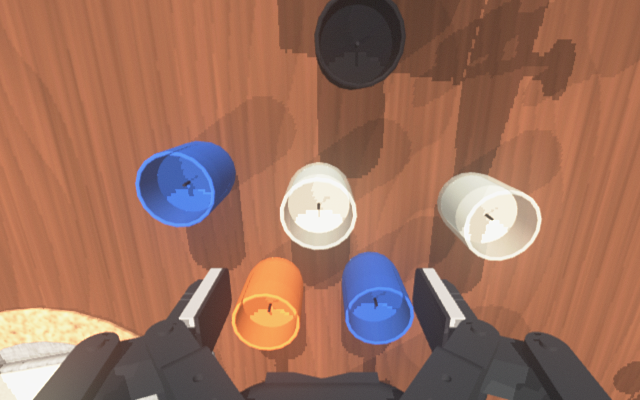

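The wrist view shows the near white votive rim at (319,212) against a predicted (324,215), so about 3 mm off. The two pads straddle it and the neighbours are clear. I'll descend and grip.

Request:
{"fn": "move_arm", "kwargs": {
  "plan": [
    [[0.15, -0.1, 0.8, 0, 0, 0, 1], [0, 0, 1, 0, 0, 0, 1], [0, 0, 1, 0, 0, 0, 1], [0, 0, 1, 0, 0, 0, 1], [0, 0, 1, 0, 0, 0, 1], [0, 0, 0.7, 0, 0, 0, 1], [0, 0, 0.2, 0, 0, 0, 1], [0, 0, 0, 0, 0, 0, 1], [0, 0, 0, 0, 0, 0, -1], [0, 0, 0, 0, 0, 0, -1]]
  ]
}}

```text
clock: 3.2
position: [0.4578, -0.3439, 0.0282]
tool_rot: [3.141, 0.001, 1.567]
force: [-2.4, 0.3, 0.7]
grip_width: 0.0586
finger_force: 0.6
```

Request:
{"fn": "move_arm", "kwargs": {
  "plan": [
    [[0, 0, 0, 0, 0, 0, -1], [0, 0, 0, 0, 0, 0, -1], [0, 0, 0, 0, 0, 0, -1], [0, 0, 0, 0, 0, 0, -1], [0, 0, 0, 0, 0, 0, -1], [0, 0, 0, 0, 0, 0, -1], [0, 0, -0.1, 0, 0, 0, -1], [0, 0, -0.2, 0, 0, 0, -1], [0, 0, -0.4, 0, 0, 0, -1], [0, 0, -0.5, 0, 0, 0, -1]]
  ]
}}

```text
clock: 4.2
position: [0.4573, -0.3434, 0.052]
tool_rot: [-3.141, -0.0, 1.567]
force: [-0.5, 0.7, -1.5]
grip_width: 0.0557
finger_force: 32.2
```

Request:
{"fn": "move_arm", "kwargs": {
  "plan": [
    [[0, 0, -1, 0, 0, 0, -1], [0, 0, -1, 0, 0, 0, -1], [0, 0, -1, 0, 0, 0, -1], [0, 0, -1, 0, 0, 0, -1], [0.3, 0, -1, 0, 0, 0, -1], [0.7, 0, -0.4, 0, 0, 0, -1], [1, 0, 0, 0, 0, 0, -1], [1, 0, 0, 0, 0, 0, -1], [1, 0, 0, 0, 0, 0, -1], [1, 0, 0, 0, 0, 0, -1]]
  ]
}}

```text
clock: 5.2
position: [0.4574, -0.2418, 0.1593]
tool_rot: [-3.141, -0.0, 1.568]
force: [0.5, -0.5, -1.4]
grip_width: 0.056
finger_force: 32.4
```

Request:
{"fn": "move_arm", "kwargs": {
  "plan": [
    [[1, 0, 0, 0, 0, 0, -1], [1, 0, 0, 0, 0, 0, -1], [1, 0, 0, 0, 0, 0, -1], [1, 0, 0, 0, 0, 0, -1], [1, 0, 0, 0, 0, 0, -1], [1, 0, 0, 0, 0, 0, -1], [1, 0.2, 0, 0, 0, 0, -1], [1, 0.2, 0, 0, 0, 0, -1], [1, 0.3, 0, 0, 0, 0, -1], [1, 0.3, 0, 0, 0, 0, -1]]
  ]
}}

```text
clock: 6.2
position: [0.478, -0.0421, 0.1594]
tool_rot: [-3.141, -0.0, 1.568]
force: [0.4, -0.3, -2.1]
grip_width: 0.0557
finger_force: 32.4
```

Request:
{"fn": "move_arm", "kwargs": {
  "plan": [
    [[1, 0.4, 0, 0, 0, 0, -1], [1, 0.4, 0, 0, 0, 0, -1], [1, 0.4, 0, 0, 0, 0, -1], [1, 0.4, 0, 0, 0, 0, -1], [1, 0.4, 0, 0, 0, 0, -1], [1, 0.4, 0, 0, 0, 0, -1], [0.8, 0.3, 0, 0, 0, 0, -1], [0.6, 0.3, 0, 0, 0, 0, -1], [0.2, 0.1, 0, 0, 0, 0, -1], [0, 0, 0, 0, 0, 0, -1]]
  ]
}}

```text
clock: 7.2
position: [0.5409, 0.1083, 0.1592]
tool_rot: [-3.141, 0.0, 1.568]
force: [0.7, 0.0, -1.4]
grip_width: 0.0556
finger_force: 32.4
```

Run:
```python
from h import *
s=observe(); print(s['position'])
a=save('top','t2')['color'][110:290,200:380]; b=save('side','s2')['color'][110:290,230:410]
w=save('wrist','w2')
cv2.imwrite('pics/c2.png',cv2.resize(np.hstack([a,b])[:,:,::-1],None,fx=2.2,fy=2.2,interpolation=cv2.INTER_CUBIC))
```

```text
[0.54085949 0.10833578 0.15915463]
```

View pics/c2.png

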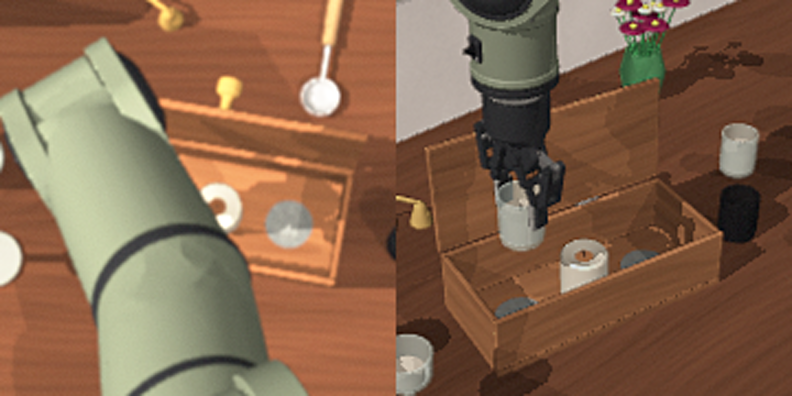

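The votive is held upright over the chest. The wrist cylinder, about 50 mm in radius, stays clear of the lid. Descending.

Request:
{"fn": "move_arm", "kwargs": {
  "plan": [
    [[0.2, 0, 0.5, 0, 0, 0, -1], [0, 0, 0.7, 0, 0, 0, -1], [0, 0, 0.7, 0, 0, 0, -1], [0, 0, 0.7, 0, 0, 0, -1], [0, 0, 0.7, 0, 0, 0, -1], [0, 0, 0.7, 0, 0, 0, -1], [0, 0, 0.7, 0, 0, 0, -1], [0, 0, 0.6, 0, 0, 0, -1], [0, 0, 0.3, 0, 0, 0, -1], [0, 0, 0, 0, 0, 0, -1]]
  ]
}}

```text
clock: 8.35
position: [0.5406, 0.1122, 0.0465]
tool_rot: [-3.14, 0.0, 1.568]
force: [-0.4, 0.2, -1.4]
grip_width: 0.056
finger_force: 32.4
```

Request:
{"fn": "move_arm", "kwargs": {
  "plan": [
    [[0, 0, 0.15, 0, 0, 0, -1], [0, 0, 0.15, 0, 0, 0, -1], [0, 0, 0.1, 0, 0, 0, -1], [0, 0, 0.05, 0, 0, 0, -1], [0, 0, 0.05, 0, 0, 0, -1], [0, 0, 0.05, 0, 0, 0, -1], [0, 0, 0, 0, 0, 0, -1], [0, 0, 0, 0, 0, 0, -1], [0, 0, 0, 0, 0, 0, -1], [0, 0, 0, 0, 0, 0, -1]]
  ]
}}

```text
clock: 9.35
position: [0.5411, 0.1122, 0.0364]
tool_rot: [3.141, -0.0, 1.567]
force: [-1.4, -0.0, 3.8]
grip_width: 0.0562
finger_force: 32.8
```

The force changed from -1.4 to +3.8 N, so the glass is touching down. I'll open partway and lift.

Request:
{"fn": "move_arm", "kwargs": {
  "plan": [
    [[0, 0, 0, 0, 0, 0, 0.6], [0, 0, 0, 0, 0, 0, 0.6], [0, 0, 0, 0, 0, 0, 0.6], [0, 0, 0, 0, 0, 0, 0.6], [0, 0, -0.1, 0, 0, 0, 0.6], [0, 0, -0.3, 0, 0, 0, 0.6], [0, 0, -0.6, 0, 0, 0, 0.6], [0, 0, -1, 0, 0, 0, 0.6], [0, 0, -1, 0, 0, 0, 0.6], [0, 0, -1, 0, 0, 0, 0.6]]
  ]
}}

```text
clock: 10.35
position: [0.541, 0.1122, 0.1181]
tool_rot: [3.141, -0.0, 1.567]
force: [1.1, -0.3, 0.1]
grip_width: 0.0683
finger_force: 0.0
```

Request:
{"fn": "move_arm", "kwargs": {
  "plan": [
    [[0, -0.2, -1, 0, 0, 0, 0.6], [-0.3, -0.4, -1, 0, 0, 0, 0.6], [-1, -0.4, -0.3, 0, 0, 0, 0.6], [-1, -0.5, 0, 0, 0, 0, 0.6], [-1, -0.5, 0, 0, 0, 0, 0.6], [-1, -0.5, 0, 0, 0, 0, 0.6], [-1, -0.5, 0, 0, 0, 0, 0.6], [-1, -0.4, 0, 0, 0, 0, 0.6], [-1, -0.3, 0, 0, 0, 0, 0.6], [-1, -0.3, 0, 0, 0, 0, 0.6]]
  ]
}}

```text
clock: 11.35
position: [0.4601, -0.0543, 0.1633]
tool_rot: [3.141, 0.0, 1.567]
force: [0.5, 0.5, 1.1]
grip_width: 0.0682
finger_force: 0.0
```

Request:
{"fn": "move_arm", "kwargs": {
  "plan": [
    [[-1, 0, 0, 0, 0, 0, 0.6], [-1, 0, 0, 0, 0, 0, 0.6], [-1, 0, 0, 0, 0, 0, 0.6], [-1, 0, 0, 0, 0, 0, 0.6], [-1, 0, 0, 0, 0, 0, 0.6], [-1, 0, 0, 0, 0, 0, 0.6], [-1, 0, 0, 0, 0, 0, 0.6], [-1, 0, 0, 0, 0, 0, 1], [-1, 0, 0, 0, 0, 0, 1], [-1, 0, 0, 0, 0, 0, 1]]
  ]
}}

```text
clock: 12.35
position: [0.4597, -0.2544, 0.1634]
tool_rot: [3.141, 0.0, 1.567]
force: [-0.3, -0.7, -0.4]
grip_width: 0.0851
finger_force: 0.0
```

Request:
{"fn": "move_arm", "kwargs": {
  "plan": [
    [[-1, 0.4, 0, 0, 0, 0, 1], [-1, 0.8, 0, 0, 0, 0, 1], [-0.8, 0.8, 0, 0, 0, 0, 1], [-0.7, 0.8, 0, 0, 0, 0, 1], [-0.6, 0.8, 0, 0, 0, 0, 1], [-0.4, 0.8, 0, 0, 0, 0, 1], [-0.2, 0.8, 0.3, 0, 0, 0, 1], [-0.1, 0.8, 0.4, 0, 0, 0, 1], [0, 0.4, 0.3, 0, 0, 0, 1], [0, 0, 0, 0, 0, 0, 1]]
  ]
}}

```text
clock: 13.35
position: [0.5876, -0.3492, 0.1419]
tool_rot: [-3.141, -0.001, 1.568]
force: [-0.8, -0.1, -1.0]
grip_width: 0.0853
finger_force: 0.0
```

Run:
```python
from h import *
s=observe(); g=save('wrist','w3'); print(s['position'])
M=R.from_euler('xyz',s['tool_rot']).as_matrix(); C=g['tool_from_camera']
for p in ([.588,-.351,.065],):
    c=np.linalg.inv(C)@np.r_[M.T@(np.array(p)-s['position']),1]; u=g['intrinsics']@c[:3]; print(u[:2]/u[2])
a=save('top','t3')['color'][150:270,220:400]
cv2.imwrite('pics/c3.png',np.vstack([cv2.resize(g['color'][80:320,:,::-1],None,fx=1,fy=1),cv2.resize(a[:,:,::-1],(480,320)).__class__(0) if 0 else cv2.copyMakeBorder(cv2.resize(a[:,:,::-1],(480,320),interpolation=cv2.INTER_CUBIC),0,0,0,160,0)]))
```

```text
[ 0.58763452 -0.34919605  0.1418905 ]
[323.09694309 217.67624593]
```

View pics/c3.png

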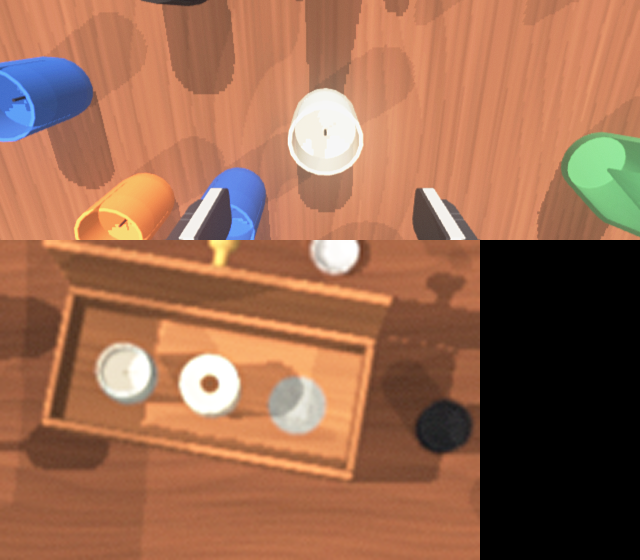

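The first votive stands upright on the left felt. The second is centred between the pads, with its rim at (326,218) against a predicted (323,218). Descending and gripping.

Request:
{"fn": "move_arm", "kwargs": {
  "plan": [
    [[-0.1, 0.1, 0.8, 0, 0, 0, 1], [0, 0, 1, 0, 0, 0, 1], [0, 0, 1, 0, 0, 0, 1], [0, 0, 1, 0, 0, 0, 1], [0, 0, 1, 0, 0, 0, 1], [0, 0, 0.8, 0, 0, 0, 1], [0, 0, 0.2, 0, 0, 0, 1], [0, 0, 0, 0, 0, 0, 1], [0, 0, 0, 0, 0, 0, -1], [0, 0, 0, 0, 0, 0, -1]]
  ]
}}

```text
clock: 14.45
position: [0.5898, -0.3523, 0.0273]
tool_rot: [3.14, 0.001, 1.567]
force: [-1.1, -0.0, -0.1]
grip_width: 0.0589
finger_force: 0.0
```

Request:
{"fn": "move_arm", "kwargs": {
  "plan": [
    [[0, 0, 0, 0, 0, 0, -1], [0, 0, 0, 0, 0, 0, -1], [0, 0, 0, 0, 0, 0, -1], [0, 0, 0, 0, 0, 0, -1], [0, 0, 0, 0, 0, 0, -1], [0, 0, 0, 0, 0, 0, -1], [0, 0, -0.1, 0, 0, 0, -1], [0, 0, -0.2, 0, 0, 0, -1], [0, 0, -0.4, 0, 0, 0, -1], [0, 0, -0.5, 0, 0, 0, -1]]
  ]
}}

```text
clock: 15.45
position: [0.5893, -0.352, 0.051]
tool_rot: [-3.141, -0.0, 1.567]
force: [-0.3, -0.1, -1.3]
grip_width: 0.056
finger_force: 32.3
```

Request:
{"fn": "move_arm", "kwargs": {
  "plan": [
    [[0, 0, -1, 0, 0, 0, -1], [0, 0, -1, 0, 0, 0, -1], [0, -0.3, -1, 0, 0, 0, -1], [0, -0.6, -1, 0, 0, 0, -1], [0.1, -1, -1, 0, 0, 0, -1], [0.3, -1, -0.4, 0, 0, 0, -1], [0.5, -1, 0, 0, 0, 0, -1], [0.6, -1, 0, 0, 0, 0, -1], [0.8, -0.7, 0, 0, 0, 0, -1], [0.9, -0.3, 0, 0, 0, 0, -1]]
  ]
}}

```text
clock: 16.45
position: [0.4702, -0.2877, 0.1592]
tool_rot: [3.142, 0.001, 1.566]
force: [-0.1, 0.3, -2.3]
grip_width: 0.056
finger_force: 32.5
```

Request:
{"fn": "move_arm", "kwargs": {
  "plan": [
    [[1, -0.1, 0, 0, 0, 0, -1], [1, 0, 0, 0, 0, 0, -1], [1, 0, 0, 0, 0, 0, -1], [1, 0, 0, 0, 0, 0, -1], [1, 0.2, 0, 0, 0, 0, -1], [1, 0.3, 0, 0, 0, 0, -1], [1, 0.3, 0, 0, 0, 0, -1], [1, 0.3, 0, 0, 0, 0, -1], [0.9, 0.3, 0, 0, 0, 0, -1], [0.8, 0.3, 0, 0, 0, 0, -1]]
  ]
}}

```text
clock: 17.45
position: [0.5046, -0.0927, 0.1592]
tool_rot: [3.141, 0.0, 1.568]
force: [-0.2, 0.2, -2.7]
grip_width: 0.0563
finger_force: 32.5
```

Request:
{"fn": "move_arm", "kwargs": {
  "plan": [
    [[0.6, 0.1, 0, 0, 0, 0, -1], [0.3, 0, 0.3, 0, 0, 0, -1], [0, 0, 0.7, 0, 0, 0, -1], [0, 0, 0.8, 0, 0, 0, -1], [0, 0, 0.8, 0, 0, 0, -1], [0, 0, 0.8, 0, 0, 0, -1], [0, 0, 0.8, 0, 0, 0, -1], [0, 0, 0.7, 0, 0, 0, -1], [0, 0, 0.5, 0, 0, 0, -1], [0, 0, 0.2, 0, 0, 0, -1]]
  ]
}}

```text
clock: 18.45
position: [0.5058, -0.0758, 0.0454]
tool_rot: [-3.14, 0.0, 1.567]
force: [0.4, -0.6, -1.2]
grip_width: 0.0559
finger_force: 32.5
```

Request:
{"fn": "move_arm", "kwargs": {
  "plan": [
    [[0, 0, 0.15, 0, 0, 0, -1], [0, 0, 0.15, 0, 0, 0, -1], [0, 0, 0.1, 0, 0, 0, -1], [0, 0, 0.05, 0, 0, 0, -1], [0, 0, 0.05, 0, 0, 0, -1], [0, 0, 0.05, 0, 0, 0, -1], [0, 0, 0, 0, 0, 0, -1], [0, 0, 0, 0, 0, 0, -1], [0, 0, 0, 0, 0, 0, -1], [0, 0, 0, 0, 0, 0, -1]]
  ]
}}

```text
clock: 19.45
position: [0.5065, -0.0757, 0.0355]
tool_rot: [3.141, 0.0, 1.567]
force: [-1.2, 0.2, 5.0]
grip_width: 0.0564
finger_force: 33.0
```

The force changed to +5.0 N, so the second glass is touching down. Release and lift.

Request:
{"fn": "move_arm", "kwargs": {
  "plan": [
    [[0, 0, 0, 0, 0, 0, 0.6], [0, 0, 0, 0, 0, 0, 0.6], [0, 0, 0, 0, 0, 0, 0.6], [0, 0, 0, 0, 0, 0, 0.6], [0, 0, -0.1, 0, 0, 0, 0.6], [0, 0, -0.3, 0, 0, 0, 0.6], [0, 0, -0.6, 0, 0, 0, 0.6], [0, 0, -1, 0, 0, 0, 0.6], [0, 0, -1, 0, 0, 0, 0.6], [0, 0, -1, 0, 0, 0, 0.6]]
  ]
}}

```text
clock: 20.45
position: [0.5063, -0.0757, 0.1171]
tool_rot: [3.141, 0.0, 1.567]
force: [-0.3, -1.0, 0.2]
grip_width: 0.068
finger_force: 0.0
```

Request:
{"fn": "move_arm", "kwargs": {
  "plan": [
    [[0, -0.1, -1, 0, 0, 0, 0.6], [0, -0.1, -1, 0, 0, 0, 0.6], [0, -0.1, -1, 0, 0, 0, -1], [0, 0, -1, 0, 0, 0, -1], [0, 0, -1, 0, 0, 0, -1], [0, 0, -1, 0, 0, 0, -1], [0, 0, -1, 0, 0, 0, -1], [0, 0, -1, 0, 0, 0, -1], [0.2, 0.3, -0.6, 0, 0, 0, -1], [0.2, 0.8, 0, 0, 0, 0, -1]]
  ]
}}

```text
clock: 21.45
position: [0.5223, -0.0678, 0.2904]
tool_rot: [3.138, 0.001, 1.567]
force: [0.1, -0.1, 0.3]
grip_width: -0.0002
finger_force: 0.0
```

Request:
{"fn": "move_arm", "kwargs": {
  "plan": [
    [[0.2, 0.8, 0, 0, 0, 0, -1], [0.2, 1, 0, 0, 0, 0, -1], [0.2, 1, 0, 0, 0, 0, -1], [0, 1, 0, 0, 0, 0, -1], [0, 1, 0, 0, 0, 0, -1], [0, 0.9, 0, 0, 0, 0, -1], [0, 0.5, 0, 0, 0, 0, -1], [0, 0.2, 0, 0, 0, 0, -1], [0, 0, 0, 0, 0, 0, -1], [0, 0, 0, 0, 0, 0, -1]]
  ]
}}

```text
clock: 22.45
position: [0.6498, -0.0562, 0.2876]
tool_rot: [-3.142, 0.0, 1.567]
force: [0.5, 0.3, -0.1]
grip_width: -0.0001
finger_force: 0.0
```

Run:
```python
from h import *
s=observe(); print(s['position'],s['grip_width'])
b=save('side','s4')['color'][90:270,230:430]; w=save('wrist','w4')['color']
b=cv2.resize(b,(400,360),interpolation=cv2.INTER_CUBIC); w=cv2.resize(w,(400,250))
cv2.imwrite('pics/c4.png',np.hstack([b,cv2.copyMakeBorder(w,0,110,0,0,0)])[:,:,::-1])
```

```text
[ 0.64978864 -0.05624688  0.28760425] -6.377165570988203e-05
```

View pics/c4.png

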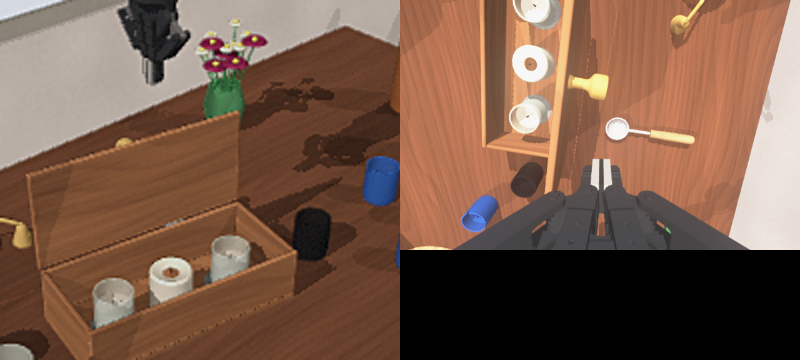

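Both votives stand upright on their felts. The closed fingers are behind the lid, clear of the knob and well above the spoon. I'll lower the tips behind the lid edge and pull toward the robot along the lid's arc.

Request:
{"fn": "move_arm", "kwargs": {
  "plan": [
    [[0, 0, 0.6, 0, 0, 0, -1], [0, 0, 1, 0, 0, 0, -1], [0, 0, 1, 0, 0, 0, -1], [0, 0, 1, 0, 0, 0, -1], [0, 0, 0.6, 0, 0, 0, -1], [0.1, -0.5, 0, 0, 0, 0, -1], [0.1, -0.5, 0, 0, 0, 0, -1], [0.1, -0.5, 0, 0, 0, 0, -1], [0.1, -0.4, 0, 0, 0, 0, -1], [0, 0, 0, 0, 0, 0, -1]]
  ]
}}

```text
clock: 23.55
position: [0.6117, -0.048, 0.2043]
tool_rot: [3.141, 0.0, 1.567]
force: [0.1, 0.3, 1.6]
grip_width: -0.0002
finger_force: 0.0
```

Request:
{"fn": "move_arm", "kwargs": {
  "plan": [
    [[0.1, -0.5, 0.05, 0, 0, 0, -1], [0.1, -0.5, 0.05, 0, 0, 0, -1], [0.1, -0.5, 0.05, 0, 0, 0, -1], [0.1, -0.5, 0.05, 0, 0, 0, -1], [0, 0, 0, 0, 0, 0, -1], [0.1, -0.4, 0.2, 0, 0, 0, -1], [0, 0, 0, 0, 0, 0, -1], [0, 0, 0, 0, 0, 0, -1], [0, 0, 0, 0, 0, 0, -1], [0, 0, 0, 0, 0, 0, -1]]
  ]
}}

```text
clock: 24.55
position: [0.5645, -0.0379, 0.1952]
tool_rot: [-3.141, -0.0, 1.567]
force: [-0.3, -0.7, 0.2]
grip_width: 0.0002
finger_force: 0.0
```

Run:
```python
from h import *
s=observe(); print(s['position'],s['force'])
b=save('side','s5')['color'][90:270,230:430]
cv2.imwrite('pics/c5.png',cv2.resize(b,(500,450),interpolation=cv2.INTER_CUBIC)[:,:,::-1])
```

```text
[ 0.5644624  -0.03788337  0.19518955] [-0.31486388 -0.65225455  0.19115025]
```

View pics/c5.png

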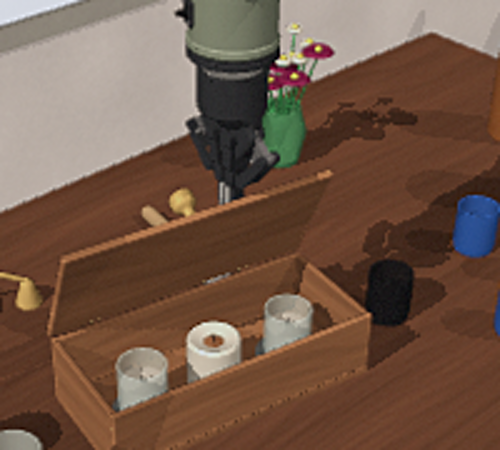

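The lid is following the fingers and now leans at about 65°. Continuing along the arc.

Request:
{"fn": "move_arm", "kwargs": {
  "plan": [
    [[0.1, -0.45, 0.25, 0, 0, 0, -1], [0.1, -0.45, 0.3, 0, 0, 0, -1], [0.1, -0.45, 0.3, 0, 0, 0, -1], [0.05, -0.35, 0.35, 0, 0, 0, -1], [0.05, -0.35, 0.35, 0, 0, 0, -1], [0.05, -0.35, 0.35, 0, 0, 0, -1], [0.05, -0.35, 0.35, 0, 0, 0, -1], [0.05, -0.2, 0.4, 0, 0, 0, -1], [0.05, -0.2, 0.4, 0, 0, 0, -1], [0, 0, 0, 0, 0, 0, -1]]
  ]
}}

```text
clock: 25.6
position: [0.5003, -0.0256, 0.1331]
tool_rot: [-3.139, 0.0, 1.568]
force: [-0.0, -0.2, 0.2]
grip_width: -0.0003
finger_force: 0.0
```

Request:
{"fn": "move_arm", "kwargs": {
  "plan": [
    [[0.05, -0.2, 0.3, 0, 0, 0, -1], [0, -0.1, 0.3, 0, 0, 0, -1], [0, -0.1, 0.3, 0, 0, 0, -1], [0, -0.05, 0.3, 0, 0, 0, -1], [0, -0.05, 0.2, 0, 0, 0, -1], [0, 0, 0.2, 0, 0, 0, -1], [0, 0, 0.2, 0, 0, 0, -1], [0, 0, 0, 0, 0, 0, -1], [0, 0, 0, 0, 0, 0, -1], [0, 0, 0, 0, 0, 0, -1]]
  ]
}}

```text
clock: 26.6
position: [0.4916, -0.0247, 0.0984]
tool_rot: [3.141, -0.0, 1.567]
force: [-1.0, 0.6, 0.4]
grip_width: 0.0003
finger_force: 0.0
```

Request:
{"fn": "move_arm", "kwargs": {
  "plan": [
    [[0, 0, 0.1, 0, 0, 0, -1], [0, 0, 0.1, 0, 0, 0, -1], [0, 0, 0.05, 0, 0, 0, -1], [0, 0, 0.05, 0, 0, 0, -1], [0, 0, 0, 0, 0, 0, -1], [0, 0, 0, 0, 0, 0, -1], [0, 0, 0, 0, 0, 0, -1], [0, 0, 0, 0, 0, 0, -1], [0, 0, 0, 0, 0, 0, -1], [0, 0, 0, 0, 0, 0, -1]]
  ]
}}

```text
clock: 27.6
position: [0.4917, -0.0247, 0.0941]
tool_rot: [3.14, 0.001, 1.567]
force: [-15.9, 0.2, 54.0]
grip_width: -0.0001
finger_force: 26.9
```

54 N of reaction at z=0.094 means the lid is shut on the rim. Retracting now.

Request:
{"fn": "move_arm", "kwargs": {
  "plan": [
    [[0, 0, -0.2, 0, 0, 0, -1], [0, 0, -0.4, 0, 0, 0, -1], [0, 0, -0.8, 0, 0, 0, -1], [0, 0, -1, 0, 0, 0, -1], [0, 0, -1, 0, 0, 0, -1], [0, 0, -1, 0, 0, 0, -1], [-0.5, 0, -1, 0, 0, 0, -1], [-1, 0, -0.5, 0, 0, 0, -1], [-1, 0, 0, 0, 0, 0, -1], [0, 0, 0, 0, 0, 0, -1]]
  ]
}}

```text
clock: 28.6
position: [0.4912, -0.0772, 0.2107]
tool_rot: [3.141, 0.001, 1.564]
force: [-0.4, 0.2, 0.0]
grip_width: 0.0001
finger_force: 0.0
```

Run:
```python
from h import *
s=observe(); print(s['position'],s['force'])
b=save('side','s6')['color'][90:270,150:430]
cv2.imwrite('pics/c6.png',cv2.resize(b,(700,450),interpolation=cv2.INTER_CUBIC)[:,:,::-1])
```

```text
[ 0.49116524 -0.07721353  0.21066144] [-0.42880167  0.18018451  0.02642317]
```

View pics/c6.png

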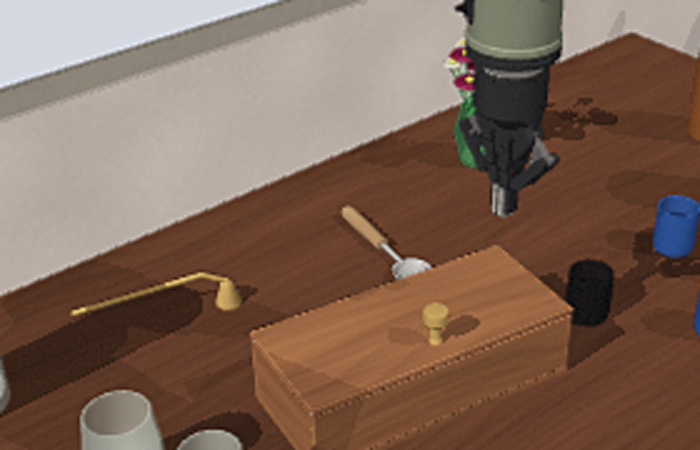

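The picture shows the lid flat and shut all round, the spoon and glasses where they were, and the gripper clear of everything. Handing in.

```bash
python3 -c "
from workcell import job_done
print(job_done())"
```

```text
the job is handed in; nothing more can be done
None
```

Both votive glasses stand upright on the two felt discs, the lid is gently shut, and the job was handed in at about 29 s of the 72 s allowed; no verdict was returned.

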